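# Open the specimen case and present the valve ball at the inspection pad

## Robot

A 6-joint arm with a two-finger parallel gripper is mounted at the origin on the work surface. World frame = base frame: x ahead of the robot, y to its left, z up, the work surface at z = 0. Lengths are in m, angles in degrees, forces in N, time in s.
With the tool pointing down it reaches from about 0.4 to 0.825 m from the base axis. Payload 7 kg.
Tool frame: the origin (TCP) lies at the very end of the fingers, on their centre line; the grasp point (between the pads) lies hold_point_z behind it (hold_point_z is the distance from the TCP to the grasp point, in m); z points along the fingers, y is the line along which they close (so a half turn about z gives the same grasp; the last joint's range is limited). The gripper opens to 88 mm and grips with 3 to 60 N. Pads are 19 mm wide; open, the fingers measure 130 mm over their backs; the gripper's body (78 mm by 193 mm) begins 47 mm behind the grasp point.
Start: joints at [-53.967, 20.546, 0.682, 0, -70.136, -16.507], TCP at [0.226, -0.636, 0.227] pointing down, gripper open.
Joint ranges: [-176.03, 176.03], [-82.01, 121.73], [-58.28, 71.71], [-173.87, 95.51], [-174.79, -0.11], [-173.66, 173.66]. Speed limits (degrees/s): [136.94, 136.94, 172.46, 180, 180, 180].

## Interface

Orientations are given as [roll, pitch, yaw] about the fixed x, y, z axes, in that order (R = Rz(yaw) Ry(pitch) Rx(roll)).
In Python, from plant import get_obs, snapshot, close_job, hold_point_z gives the robot as it stands.
- The arm moves only by the tool play_rows, never from a script. Its argument "commands" is a list that holds one entry, the list of rows, each a list of 7 numbers: the shift along the tool's x, y, z in cm, then the turn, a rotation vector about the tool's x, y, z in degrees, then the opening, from 0 (shut) to 1 (fully open). In form: [[[x, y, z, ax, ay, az, fingers], ...]]. A call has 1 to 20 rows; each row is the pose to reach, as a shift and turn from the pose commanded when the call began, along the tool's axes at that moment; what a row does not reach only later rows make up. A row lasts 1/12 s, in which the tool goes at most 41.7 mm and 7.16 degrees, less where a joint would pass 70% of its speed; a pose out of reach is approached as far as the arm can. A call with a gripper value outside its range is refused whole. The fingers move at their own pace and stop on an object; the grip force is fixed at half the most. Time passes only in rows, so rows that repeat a pose let the fingers close. It gives the time, the measured TCP pose, the force, the opening and the grip force at its end, in the units of the state.
- get_obs(): the state, without advancing time (a new reading comes with each control period).
- snapshot(name): name is "side" or "top" or "wrist"; returns a dict with "frame" (420x560x3 uint8, red, green, blue), "camera_matrix" (3x3 intrinsics, pixels), "origin" and "attitude" of the camera in the world. Camera axes: x right, y down, z forward; pixel columns grow to the right and rows downward; lengths in m; the calibration is good to about 2 mm. A picture is of the moment at which its call begins. There is no depth.
- close_job(): hands the job in; it is judged then, once.
The state is a dict: "clock": time; "joint_pos": joint angles; "qvel": joint speeds; "tau": joint torques, N m; "tool_pos": TCP position; "orientation": TCP orientation; "force": force on the tool from outside, world axes, zero at the start; "moment": the same for the moment, N m; "opening": finger opening in m; "gripper_force": force on a finger pad.
Only numpy, scipy, OpenCV 4.12 (cv2) and the standard library are available. Lean on these libraries where they do the work, as an engineer would, in place of code of your own. Each camera call takes 0.05 s, during which the arm holds its last target. There are 200 camera calls.

## Task

Pick up the green-handled opener, lever the blue cover of the specimen case open with its blade (not with the fingers) until the cover stands upright or beyond, and lay the opener back down on the bench. Then lift the tray out of the case by its red handle without letting the orange ball leave its pocket, carry it to the white inspection pad and finish while still holding it there: level, still, the ball over the middle of the pad, the tray in the air about 12 cm above the bench. Do not drop or throw the opener, and leave the other things on the bench where they are.

Things in the scene. Friction and masses are not known exactly. Their poses are not given: they have to be found in the camera images.
- case: White open-topped specimen case fixed to the bench, 160 (x) x 150 (y) x 60 high, walls and floor 5 thick (inside 150 x 140, inner floor 5 above the bench). Origin: centre of its underside on the bench, z up. The hinge runs along its +y rim; on its -y face a grey ledge, 120 long in x and 20 deep, sticks out below the cover's lip: ledge top 48 above the bench.
- cover (a joint): Blue flat cover of the case (160 x 170 x 5 plate, no handle, 80 g, yellow stripe near its lip), hinge angle in rad: 0 shut and level, 1.57 upright, 2.0 its stop. Stiff hinge: it stays at the angle where it is left; about 1.5 N upward at the lip lifts it.
- cover_hinge (a point): Point on the hinge line in the middle of the cover's hinged edge, on the cover's underside, 60 above the bench (case frame x 0, y +75, z 60). Its axes turn with the cover and equal the case's when shut.
- cover_lip (a point): Middle of the cover's free edge, on its underside; 170 from the hinge (cover frame -y). Shut it is 60 above the bench and overhangs the case's -y wall by 20: the slot between lip and ledge is 12 high, 20 deep, open towards the case's -y.
- opener: Opener: a thin stiff steel blade on a green handle, lying on the bench. Handle 100 long (x) x 16 wide (y) x 24 high (z); origin at the handle's centre (12 above the bench when lying). +x points along the tool to the blade: 22 wide, 3 thick, at mid height of the handle, reaching from x +50 to +125. 100 g, balance point about x +25 (still on the handle).
- opener_tip (a point): Middle of the blade's end edge, 125 from the opener's origin along its +x, at mid thickness (same axes as the opener).
- tray: Aluminium tray inside the shut case, lying on its inner floor: plate 64 (x) x 110 (y) x 9 high; origin: centre of its underside. 120 to 195 g without the ball. A red upright handle block, 14 thick (x) x 32 (y), rises from the plate at its centre, its top 49 above the underside. The ball's pocket is towards -y. Its axes are within 0.15 rad of the case's.
- tray_handle (a point): Middle of the tray's red handle block, 34 above the tray's underside; pinch it across its 14 thickness (tray x). Same axes as the tray.
- tray_pocket (a point): Where the ball's centre is when it rests in the middle of its pocket (tray frame y -36, 18.5 above the tray's underside). The pocket is a round recess 20 wide and only 2.5 deep: past about 30 degrees of tilt, or with a jolt, the ball rolls out.
- ball_center (a point): Centre of the orange check-valve ball, radius 12, about 20 g, lying loose in the tray's pocket.
- pad_center (a point): Middle of the top of the white glowing inspection pad, 130 x 130, 12 high, fixed on the bench.
- reagent: Bystander: amber reagent bottle, radius 30, height 130. Leave it alone. Origin: centre of its underside on the bench.
- beaker: Bystander: open glass beaker, radius 36, height 85. Leave it alone. Origin: centre of its underside on the bench.
- corkring: Bystander: cork flask ring, outer radius 50, height 28. Leave it alone. Origin: centre of its underside on the bench.
- stopper: Bystander: red-brown rubber stopper, 28 wide, 28 high. Leave it alone. Origin: centre of its underside on the bench.
- weight: Bystander: brass balance weight, 34 wide, 49 high. Leave it alone. Origin: centre of its underside on the bench.
- jar: Bystander: white jar with blue cap, radius 32, height 75. Leave it alone. Origin: centre of its underside on the bench.
- dish: Bystander: shallow white ceramic dish, radius 45, height 16. Leave it alone. Origin: centre of its underside on the bench.
- wrench: Bystander: steel wrench lying flat (not the opener). Leave it alone. Origin: in the tool, on the bench.
There are look-alikes about, which are no part of the job. Leave any turquoise or yellow look-alike of the part that bears pad_center alone.

How it is judged (in metres and radians):
On the way, in this order (a step that is already met when the one before it is completed fails the run):
1. the opener's blade is lifting the cover off the case (value of joint cover between 0.25 and 1.2 rad and contact force between opener and cover above 0.2 N), for 0.1 s.
2. the cover stands open, upright or beyond (value of joint cover above 1.4 rad), for 0.2 s.
3. the tray is lifted clear of the case with the ball in its pocket (height (world z) of tray above 0.07 m and distance between ball_center and tray_pocket below 0.008 m), for 0.2 s.
At the end, for the whole second after the job is handed in: Tray held by the fingers alone, underside 80-170 mm above the bench, tilt under 7 degrees, still; ball within 8 mm of its pocket's centre and 30 mm (level) of the pad's middle; cover open beyond 1.35 rad; opener let go, at rest on the bench (horizontal distance between ball_center and pad_center below 0.03 m and distance between ball_center and tray_pocket below 0.008 m and height (world z) of tray between 0.08 and 0.17 m and angle between tray's own z axis and vertical below 0.12 rad and linear speed of each of tray, opener below 0.03 m/s and angular speed of tray below 0.2 rad/s and contact force between the fingers and tray above 2 N and contact force between each of tray, the fingers and opener below 0.05 N and contact force between tray and case below 0.05 N and value of joint cover above 1.35 rad and height (world z) of opener below 0.017 m); the arm keeps its last pose, push and grip.
It fails at once if the ball left the tray's pocket (distance between ball_center and tray_pocket above 0.013 m).
It fails at once if the fingers, not the opener, pushed the cover while it was being opened (value of joint cover below 1 rad and contact force between the fingers and cover above 1 N).
It fails at once if the opener was dropped or thrown (linear speed of opener above 1.2 m/s).
It fails at once if a bystander was moved (distance of any of reagent, beaker, corkring, stopper, weight, jar, dish, wrench from where it was at the start of the episode above 0.03 m).
It also fails if it takes over 69 s, if anything falls off the work surface, if the arm or the gripper's body presses on something with over 40 N, if the wrist force passes 120 N, or if a joint passes its speed limit or range.

## Working session

There is one attempt and no reset: what is moved stays moved. The work goes in short steps, Python scripts to look and compute and a tool call to move; the robot and the scene stay as the last step left them, time stands still between calls to the robot, and variables do not carry over. Pictures are saved under pics/ and viewed, at most 10 in all, crops included, and the job is handed in when it is done.

Besides the shell and the picture viewer there is one more tool, called after ">>>" as name([rows], argument=value, ...), one row to a line, values as JSON. play_rows: Moves the arm, as the interface text tells. Its arguments: {"type":"object","properties":{"commands":{"type":"array","items":{"type":"array","items":{"type":"array","items":{"type":"number"}}}}},"required":["commands"]}

```bash
ls; mkdir -p pics; python3 - <<'E'
from plant import *
import cv2,numpy as np
print(get_obs(),hold_point_z)
for n in ["side","top"]:
    s=snapshot(n); cv2.imwrite(f"pics/{n}0.png",s["frame"][:,:,::-1])
    print(n,s["camera_matrix"],s["origin"],s["attitude"])
    np.savez(f"pics/{n}0.npz",**s)
E
```

```text
pics
{'clock': 0.0, 'joint_pos': array([-5.39664846e+01,  2.05924712e+01,  6.35096546e-01, -1.97264745e-02,
       -7.01340006e+01, -1.65064405e+01]), 'qvel': array([ 0.14325339, -0.01186912, -0.14210823,  0.00537719,  0.00472192,
        0.07114434]), 'tau': array([-3.66342128e-04, -5.82713699e+01,  2.93048483e+01,  6.99690118e+00,
        6.88182103e-03, -1.54354439e-04]), 'tool_pos': array([ 0.22543859, -0.63574731,  0.22562226]), 'orientation': array([ 1.79907121e+02, -8.18443525e-03, -1.60479637e+02]), 'force': array([ 0.59761308, -0.03631937,  0.30743085]), 'moment': array([-0.01835533,  0.00796222,  0.00094144]), 'gripper_force': 0.0, 'opening': 0.08778067936456936} 0.0188
side [[480.47640055   0.         275.09573954]
 [  0.         480.47640055 222.1857703 ]
 [  0.           0.           1.        ]] [-0.15321517  0.95081643  0.82221033] [-122.37874572   -1.16283732 -146.29311188]
top [[433.96538084   0.         273.97621085]
 [  0.         433.96538084 202.91286882]
 [  0.           0.           1.        ]] [ 0.28001862 -0.06996284  1.52968613] [-170.83520666    0.38870486  -90.99282884]
```

View pics/side0.png

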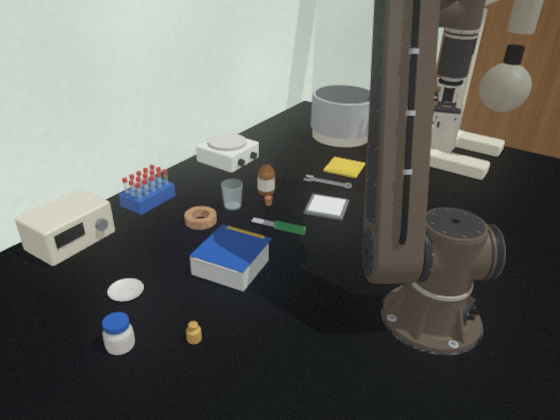

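View pics/top0.png

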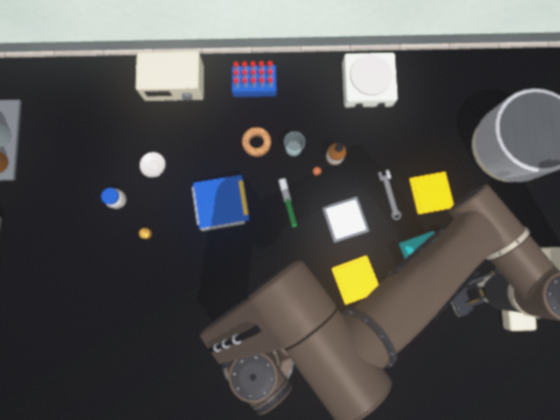

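The side view shows the case at (231,257) with its stripe and lip at (245,232). The opener's handle is at (290,227) with its blade running to (254,220), and the white pad is at (327,206).

In the top view the case is at (220,203) with its lip on the right. The opener's handle is at (291,213) and its blade tip at (283,180).

Pad candidates in the top view are white (346,219), yellow (431,193), yellow (355,280) and turquoise (418,245). The white one fits "white glowing". For the opener, the green-handled tool at (291,213) fits; the wrench at (390,195) is all steel. I'll confirm both in crops.

```bash
cat > h.py <<'E'
import numpy as np,cv2
from scipy.spatial.transform import Rotation as R
from scipy.optimize import least_squares
def load(n): return dict(np.load(f"pics/{n}.npz"))
def rot(a): return R.from_euler('xyz',a,degrees=True)
def proj(s,P):
    p=rot(s["attitude"]).inv().apply(np.atleast_2d(P)-s["origin"]); p=p@s["camera_matrix"].T
    return p[:,:2]/p[:,2:]
def onz(s,uv,z):
    uv=np.atleast_2d(uv).astype(float); d=np.c_[uv,np.ones(len(uv))]@np.linalg.inv(s["camera_matrix"]).T
    d=rot(s["attitude"]).apply(d); return s["origin"]+d*((z-s["origin"][2])/d[:,2])[:,None]
def tri(ss,uvs):
    f=lambda P:np.concatenate([proj(s,P)[0]-uv for s,uv in zip(ss,uvs)])
    r=least_squares(f,[.5,-.1,.03]); return r.x,np.abs(r.fun).max()
E
python3 - <<'E'
import cv2
a=cv2.imread("pics/top0.png")[125:255,180:380]; cv2.imwrite("pics/topc.png",cv2.resize(a,None,fx=4,fy=4,interpolation=cv2.INTER_CUBIC))
a=cv2.imread("pics/side0.png")[180:290,180:360]; cv2.imwrite("pics/sidec.png",cv2.resize(a,None,fx=4,fy=4,interpolation=cv2.INTER_CUBIC))
E
```

```text
(no output)
```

View pics/topc.png

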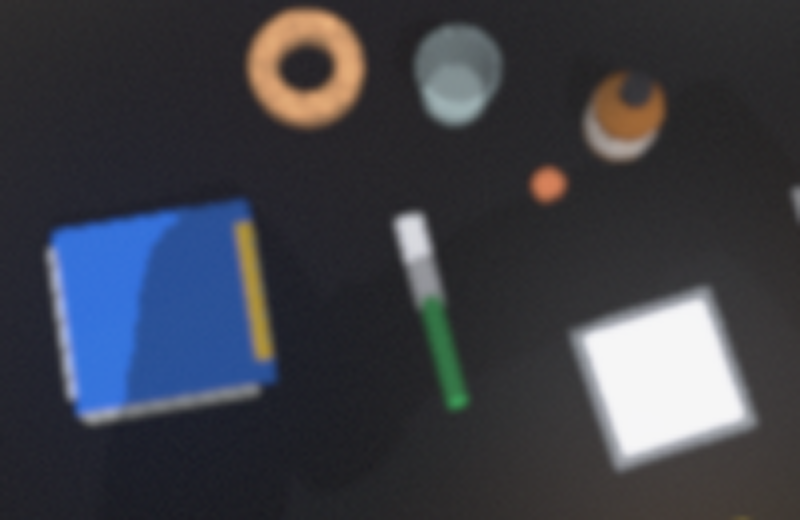

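View pics/sidec.png

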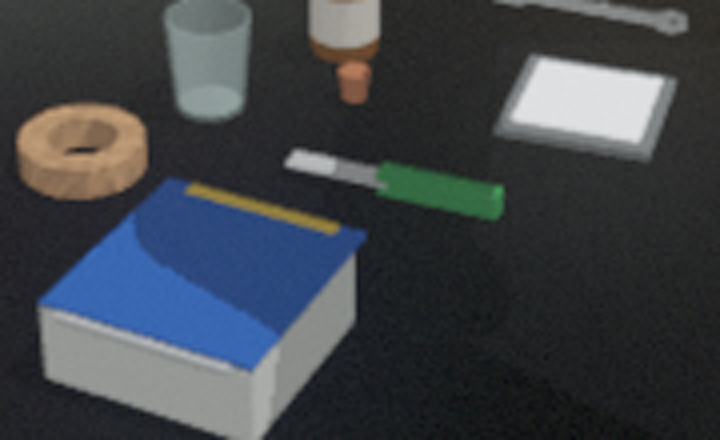

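The crops confirm both: the green handle with its steel blade tip at crop pixel (410,214), and the white pad at (664,378). Next I'll fit the poses.

```bash
python3 - <<'E'
from h import *
T,S=load("top0"),load("side0")
t=lambda u,v:np.array([180+(u-1.5)/4,125+(v-1.5)/4]); s=lambda u,v:np.array([180+(u-1.5)/4,180+(v-1.5)/4])
print("cover corners")
for a,b in [((247,200),(170,178)),((275,382),(367,235)),((82,417),(258,370)),((50,232),(40,303))]:
    print(*tri([T,S],[t(*a),s(*b)]))
print("pad")
for a,b in [((710,288),(535,55)),((757,425),(677,77)),((618,470),(650,158)),((570,333),(495,132))]:
    print(*tri([T,S],[t(*a),s(*b)]))
print("tip, handle-blade joint")
print(*tri([T,S],[t(410,214),s(289,157)])); print(*tri([T,S],[t(432,299),s(380,177)]))
print(onz(T,t(459,400),.024),onz(T,t(410,214),.012),onz(S,s(289,157),.012),onz(S,s(489,199),.012))
E
```

```text
cover corners
[0.61737149 0.04669368 0.06451967] 0.08946271180661824
[0.45900522 0.02399224 0.06418959] 0.023532238713642073
[0.43174892 0.18788278 0.06288735] 0.11864063946123338
[0.59101592 0.2159555  0.06482164] 0.4381145031771041
pad
[ 0.54162278 -0.36022454  0.00876904] 0.3319016676726392
[ 0.41977902 -0.39460711  0.01103767] 0.01997188286884466
[ 0.38290948 -0.27236935  0.00460708] 0.060067657548188436
[ 0.50543643 -0.23442283  0.00448662] 0.05603589472730164
tip, handle-blade joint
[ 0.61378796 -0.09484405  0.01194563] 0.12479780244714789
[ 0.53736328 -0.11223221  0.01222305] 0.15558341948224097
[[ 0.44513357 -0.13371566  0.024     ]] [[ 0.61423381 -0.09459407  0.012     ]] [[ 0.61332158 -0.09487708  0.012     ]] [[ 0.45211625 -0.13505501  0.012     ]]
```

```bash
cat >> h.py <<'E'
def mv(pos,rpy,o=None):
    from plant import get_obs
    o=o or get_obs(); A=rot(o["orientation"]); d=A.inv().apply(np.array(pos)-o["tool_pos"])*100
    w=(A.inv()*rot(rpy)).as_rotvec(degrees=True); return np.round(d,2),np.round(w,2)
E
python3 - <<'E'
from h import *
print(mv([.529,-.1145,.16],[180,0,-167]))
E
```

```text
(array([-46.03,  38.98,   6.62]), array([ 0.09, -0.01,  6.52]))
```

>>> play_rows([
  [[-46,39,6.6,0,0,6.5,1],[-46,39,6.6,0,0,6.5,1],[-46,39,6.6,0,0,6.5,1],[-46,39,6.6,0,0,6.5,1],[-46,39,6.6,0,0,6.5,1],[-46,39,6.6,0,0,6.5,1],[-46,39,6.6,0,0,6.5,1],[-46,39,6.6,0,0,6.5,1],[-46,39,6.6,0,0,6.5,1],[-46,39,6.6,0,0,6.5,1],[-46,39,6.6,0,0,6.5,1],[-46,39,6.6,0,0,6.5,1],[-46,39,6.6,0,0,6.5,1],[-46,39,6.6,0,0,6.5,1],[-46,39,6.6,0,0,6.5,1],[-46,39,6.6,0,0,6.5,1],[-46,39,6.6,0,0,6.5,1],[-46,39,6.6,0,0,6.5,1]],
])

```text
clock: 1.6
tool_pos: [0.5283, -0.1149, 0.1602]
orientation: [180.0, -0.1, -166.9]
force: [-0.2, -0.8, 0.3]
opening: 0.0874
gripper_force: 0.0
```

```bash
python3 - <<'E'
from h import *
from plant import *
o=get_obs(); print(o["clock"],o["tool_pos"],o["orientation"])
s=snapshot("wrist"); np.savez("pics/w1.npz",**s); print(s["origin"],s["attitude"])
cv2.imwrite("pics/w1.png",s["frame"][:,:,::-1])
E
```

```text
1.6 [ 0.52832671 -0.11490413  0.16021395] [ 1.79991691e+02 -5.65914145e-02 -1.66946482e+02]
[ 0.44859272 -0.13200736  0.31873072] [ 1.62954420e+02 -5.13847552e-03  1.03055515e+02]
```

View pics/w1.png

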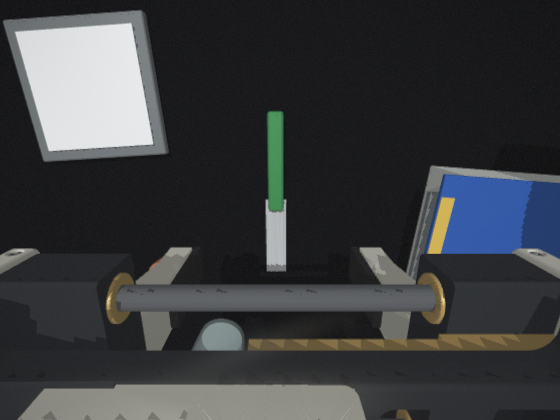

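The wrist view shows the handle's rear end at (275.5,113), its front end at (276,210) and the blade tip at (276.5,270), almost vertical between the fingers. The pad's outer corners are at (11,22), (143,13), (167,154) and (45,160). The case's ledge is at the right.

```bash
python3 - <<'E'
from h import *
W,T=load("w1"),load("top0")
print(onz(W,[(275.5,113),(276,210)],.024),onz(W,[276.5,270],.012))
t=lambda u,v:np.array([180+(u-1.5)/4,125+(v-1.5)/4])
print(*tri([W,T],[(276.5,270),t(410,214)]))
p=onz(W,[(11,22),(143,13),(167,154),(45,160)],.012); print(p,p.mean(0))
print(mv([.529,-.1145,.003],[180,0,-167]))
E
```

```text
[[ 0.44139475 -0.13347085  0.024     ]
 [ 0.53517381 -0.11116888  0.024     ]] [[ 0.60955006 -0.09324313  0.012     ]]
[ 0.61536086 -0.09216646  0.00120813] 0.715859324300709
[[ 0.41890485 -0.38617166  0.012     ]
 [ 0.38458605 -0.26966537  0.012     ]
 [ 0.50537154 -0.23333176  0.012     ]
 [ 0.54004769 -0.35571353  0.012     ]] [ 0.46222753 -0.31122058  0.012     ]
(array([-0.1 ,  0.07, 15.74]), array([ 0.  , -0.03, -0.  ]))
```

>>> play_rows([
  [[0,0.15,3,0,0,-0.4,1],[0,0.15,6,0,0,-0.4,1],[0,0.15,9,0,0,-0.4,1],[0,0.15,12,0,0,-0.4,1],[0,0.15,14,0,0,-0.4,1],[0,0.15,15,0,0,-0.4,0.8],[0,0.15,15.6,0,0,-0.4,0.5],[0,0.15,15.6,0,0,-0.4,0],[0,0.15,15.6,0,0,-0.4,0],[0,0.15,15.6,0,0,-0.4,0],[0,0.15,15.6,0,0,-0.4,0],[0,0.15,15.6,0,0,-0.4,0],[0,0.15,15.6,0,0,-0.4,0]],
])

```text
clock: 2.73
tool_pos: [0.5289, -0.1133, 0.0053]
orientation: [-180.0, 0.1, -166.6]
force: [0.5, 0.1, -0.2]
opening: 0.0401
gripper_force: 0.0
```

>>> play_rows([
  [[0,0,0,0,0,0,0],[0,0,0,0,0,0,0],[0,0,0,0,0,0,0],[0,0,0,0,0,0,0],[0,0,0,0,0,0,0],[0,0,0,0,0,0,0],[0,0,0,0,0,0,0],[0,0,0,0,0,0,0]],
])

```text
clock: 3.4
tool_pos: [0.5286, -0.1133, 0.0047]
orientation: [-180.0, 0.0, -166.6]
force: [-0.1, 0.7, 3.0]
opening: 0.0199
gripper_force: 30.0
```

>>> play_rows([
  [[0,0,0,0,0,0,0],[0,0,0,0,0,0,0],[0,0,0,0,0,0,0],[0,0,-0.5,0,0,0,0],[0,0,-1.5,0,0,0,0],[0,0,-3,0,0,0,0],[0,0,-5,0,0,0,0],[0,0,-7,0,0,0,0],[0,0,-9,0,0,0,0],[0,0,-10.5,0,0,0,0],[0,0,-11.5,0,0,0,0],[0,0,-12,0,0,0,0],[0,0,-12,0,0,0,0]],
])

```text
clock: 4.48
tool_pos: [0.5288, -0.1133, 0.1257]
orientation: [-180.0, 0.1, -166.6]
force: [0.5, -0.6, -0.6]
opening: 0.0198
gripper_force: 30.0
```

```bash
python3 - <<'E'
from h import *
from plant import *
o=get_obs(); print(o["clock"],o["tool_pos"],o["orientation"],o["opening"],o["force"])
a={n:snapshot(n) for n in ["wrist","side","top"]}
for n,s in a.items(): np.savez(f"pics/{n}2.npz",**s)
c=lambda n,y,x,f:cv2.resize(a[n]["frame"][y:y+100,x:x+130,::-1],None,fx=f,fy=f,interpolation=cv2.INTER_CUBIC)
cv2.imwrite("pics/m2.png",np.hstack([c("side",150,200,3),c("wrist",200,210,3)]))
E
```

```text
4.4833 [ 0.52884991 -0.11333771  0.12570272] [-1.79989555e+02  1.03717952e-01 -1.66574243e+02] 0.019809549909289955 [ 0.48063479 -0.59605187 -0.5841126 ]
```

View pics/m2.png

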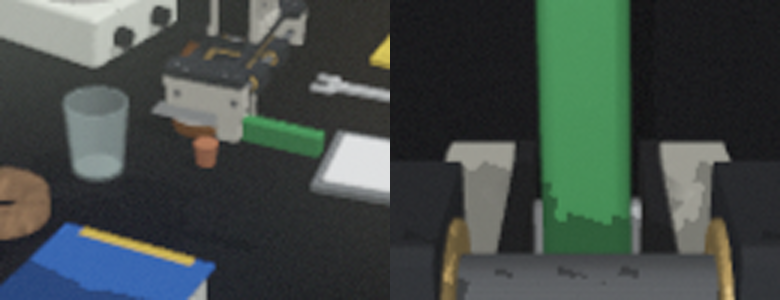

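The opener is lifted and straight. In the side crop the blade end is near (155,106) and the rear end of the handle near (323,141). I'll check these against the prediction.

```bash
python3 - <<'E'
from h import *
S=load("side2")
cr=lambda u,v:np.array([200+(u-1)/3,150+(v-1)/3])
y=np.radians(13.42); d=np.array([np.cos(y),np.sin(y),0]); t=np.array([.52885,-.11334,.1327])
for L in (.087,-.088,0.012): print(L,(proj(S,t+L*d)[0]-[200,150])*3+1)
# solve along-tool x and z given observed pixels
for uv in [(155,106),(323,141)]:
    r=least_squares(lambda q:proj(S,t+[0,0,q[1]]+q[0]*d)[0]-cr(*uv),[0,0]); print(uv,r.x)
E
```

```text
0.087 [154.83392923 107.34614808]
-0.088 [319.88187611 139.5315801 ]
0.012 [224.18057673 120.86919911]
(155, 106) [0.08680718 0.00157981]
(323, 141) [-0.09124819 -0.00095293]
```

>>> play_rows([
  [[-0.1,0.1,0,0,0,-2,0],[-0.3,0.4,0,0,0,-7,0],[-0.6,0.7,0,0,0,-13,0],[-0.8,1,0,0,0,-19,0],[-1.1,1.3,0,0,0,-25,0],[-1.3,1.6,0,0,0,-31,0],[-1.6,1.8,0,0,0,-37,0],[-1.8,2,0,0,0,-43,0],[-2,2.3,0,0,0,-49,0],[-2.3,2.6,0,0,0,-55,0],[-2.5,2.9,0,0,0,-61,0],[-2.8,3.2,0,0,0,-67,0],[-3.1,3.5,0,0,0,-73,0],[-3.3,3.8,0,0,0,-79,0],[-3.5,4,0,0,0,-83,0],[-3.55,4,0,0,0,-85,0],[-3.55,4,0,0,0,-85.6,0],[-3.55,4,0,0,0,-85.6,0],[-3.55,4,0,0,0,-85.6,0]],
])

```text
clock: 6.22
tool_pos: [0.5532, -0.0663, 0.1239]
orientation: [179.9, 0.0, -81.1]
force: [-0.0, -0.1, -1.6]
opening: 0.02
gripper_force: 30.0
```

```bash
python3 - <<'E'
from h import *
from plant import *
o=get_obs(); print(o["clock"],o["tool_pos"],o["orientation"],o["joint_pos"].round(1))
print(mv([.554,-.066,.0465],[180,0,-81]))
s=snapshot("wrist"); np.savez("pics/w3.npz",**s)
cv2.imwrite("pics/w3.png",s["frame"][:,:,::-1])
E
```

```text
6.2167 [ 0.55324965 -0.06633568  0.1238742 ] [ 1.79924857e+02  2.97454562e-04 -8.10545085e+01] [ 13.3  14.7 -22.2  -0.  -53.1  -4.3]
(array([-0.02, -0.09,  7.74]), array([ 0.08,  0.  , -0.05]))
```

View pics/w3.png

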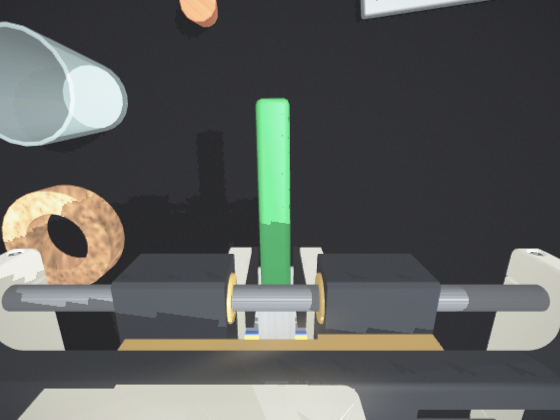

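The wrist view shows the opener straight in the fingers (handle from (273,100) to (276,285)) and square to the cover lip at the bottom (y≈336). Going down to slot height.

>>> play_rows([
  [[0,0,1,0,0,0,0],[0,0,2.5,0,0,0,0],[0,0,4.5,0,0,0,0],[0,0,6,0,0,0,0],[0,0,7,0,0,0,0],[0,0,7.5,0,0,0,0],[0,0,7.7,0,0,0,0],[0,0,7.7,0,0,0,0],[0,0,7.7,0,0,0,0]],
])

```text
clock: 7.02
tool_pos: [0.5542, -0.0662, 0.0482]
orientation: [-179.9, -0.0, -81.0]
force: [-0.6, 1.0, -1.6]
opening: 0.0201
gripper_force: 30.0
```

```bash
python3 - <<'E'
from h import *
from plant import *
o=get_obs(); print(o["clock"],o["tool_pos"],o["orientation"],o["force"])
a={n:snapshot(n) for n in ["side","top"]}
for n,s in a.items(): np.savez(f"pics/{n}4.npz",**s)
c=lambda n,y,x,f:cv2.resize(a[n]["frame"][y:y+100,x:x+130,::-1],None,fx=f,fy=f,interpolation=cv2.INTER_CUBIC)
cv2.imwrite("pics/m4.png",np.hstack([c("side",190,185,3),c("top",150,180,3)]))
E
```

```text
7.0167 [ 0.55421844 -0.0661741   0.04815087] [-1.79943121e+02 -5.52362769e-03 -8.09665645e+01] [-0.57412623  1.01545678 -1.55174515]
```

View pics/m4.png

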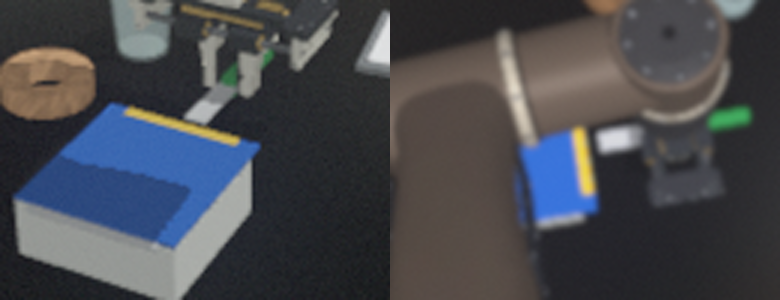

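Side crop: the blade tip edge runs about (185,118) to (206,123), just in front of the lip. Top crop: the tip is at (600,140) and the lip edge at x≈591. Checking the tip height.

```bash
python3 - <<'E'
from h import *
S,T=load("side4"),load("top4")
y=np.radians(99); d=np.array([np.cos(y),np.sin(y),0]); n=np.array([np.sin(y),-np.cos(y),0]); t=np.array([.5542,-.0662,.0482])
r=least_squares(lambda q:np.concatenate([proj(S,t+q[0]*d+k*.011*n+[0,0,q[1]])[0]-np.array([185+(u-1)/3,190+(v-1)/3]) for k,(u,v) in [(-1,(206,123)),(1,(185,118))]]),[.087,.007]); print(r.x,r.fun)
C=np.array([.5232,.1285,0]);y9=np.radians(9); X=np.array([np.cos(y9),np.sin(y9),0]);Y=np.array([-np.sin(y9),np.cos(y9),0])
for q in [(-.08,-.095,.065),(.08,-.095,.065),(-.08,.075,.065),(.08,.075,.065),(-.08,.075,.0)]:
    print(q,(proj(S,C+q[0]*X+q[1]*Y+[0,0,q[2]])[0]-[185,190])*3+1)
E
```

```text
[0.0805744  0.00742553] [-0.12613469  0.09433585  0.12355638 -0.09570806]
(-0.08, -0.095, 0.065) [261.27118427 144.49952505]
(0.08, -0.095, 0.065) [112.01407809 103.21373076]
(-0.08, 0.075, 0.065) [175.8144703  246.35260073]
(0.08, 0.075, 0.065) [ 14.81890036 196.38898902]
(-0.08, 0.075, 0.0) [176.95280919 305.57091268]
```

>>> play_rows([
  [[0,0,0.15,0,0,0,0],[-0.3,0,0.15,0,0,0,0],[-0.8,0,0.15,0,0,0,0],[-1.3,0,0.15,0,0,0,0],[-1.8,0,0.15,0,0,0,0],[-2.3,0,0.15,0,0,0,0],[-2.7,0,0.15,0,0,0,0],[-3,0,0.15,0,0,0,0],[-3.1,0,0.15,0,0,0,0],[-3.1,0,0.15,0,0,0,0]],
])

```text
clock: 7.95
tool_pos: [0.5488, -0.0353, 0.0461]
orientation: [-180.0, 0.0, -80.9]
force: [0.0, 0.7, -1.4]
opening: 0.0196
gripper_force: 30.0
```

>>> play_rows([
  [[0,0,-0.3,0,0,0,0],[0,0,-0.6,0,0,0,0],[0,0,-1.3,0,0,0,0],[-0.1,0,-2.1,0,0,0,0],[-0.2,0,-2.9,0,0,0,0],[-0.35,0,-3.7,0,0,0,0],[-0.55,0,-4.5,0,0,0,0],[-0.75,0,-5.3,0,0,0,0],[-1.05,0,-6.05,0,0,0,0],[-1.35,0,-6.8,0,0,0,0],[-1.7,0,-7.5,0,0,0,0],[-2.1,0,-8.25,0,0,0,0],[-2.5,0,-8.95,0,0,0,0],[-2.95,0,-9.6,0,0,0,0],[-3.45,0,-10.25,0,0,0,0],[-4,0,-10.9,0,0,0,0],[-4.55,0,-11.45,0,0,0,0],[-4.55,0,-11.45,0,0,0,0]],
])

```text
clock: 9.45
tool_pos: [0.5422, 0.0105, 0.1619]
orientation: [-179.9, 0.0, -80.9]
force: [-0.1, 0.4, -2.2]
opening: 0.0197
gripper_force: 30.0
```

```bash
python3 - <<'E'
from h import *
from plant import *
o=get_obs(); print(o["clock"],o["tool_pos"],o["orientation"],o["force"])
a={n:snapshot(n) for n in ["side"]}
for n,s in a.items(): np.savez(f"pics/{n}5.npz",**s)
cv2.imwrite("pics/m5.png",cv2.resize(a["side"]["frame"][120:290,170:370,::-1],None,fx=3,fy=3,interpolation=cv2.INTER_CUBIC))
E
```

```text
9.45 [0.54222779 0.01049241 0.16194164] [-1.79886501e+02  2.14598103e-02 -8.09212474e+01] [-0.06026622  0.36183994 -2.19570083]
```

View pics/m5.png

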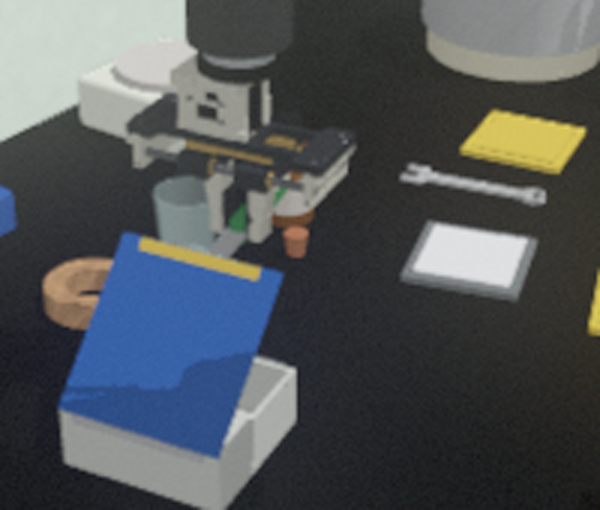

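The cover is at about 45°, with the lip corners at crop (122,235) and (282,272) and the blade under it. Continuing along the arc to about 100°.

>>> play_rows([
  [[-0.6,0,-0.55,0,0,0,0],[-1.2,0,-1.1,0,0,0,0],[-1.85,0,-1.6,0,0,0,0],[-2.5,0,-2.05,0,0,0,0],[-3.2,0,-2.45,0,0,0,0],[-3.9,0,-2.85,0,0,0,0],[-4.65,0,-3.2,0,0,0,0],[-5.4,0,-3.5,0,0,0,0],[-6.15,0,-3.75,0,0,0,0],[-6.95,0,-4,0,0,0,0],[-7.75,0,-4.15,0,0,0,0],[-8.55,0,-4.3,0,0,0,0],[-9.35,0,-4.4,0,0,0,0],[-10.15,0,-4.4,0,0,0,0],[-11,0,-4.4,0,0,0,0],[-11.8,0,-4.4,0,0,0,0],[-12.6,0,-4.3,0,0,0,0],[-13.2,0,-4.2,0,0,0,0],[-13.7,0,-4.1,0,0,0,0],[-13.7,0,-4.1,0,0,0,0]],
])

```text
clock: 11.17
tool_pos: [0.52, 0.1455, 0.2012]
orientation: [180.0, 0.0, -80.9]
force: [0.5, -0.5, -0.7]
opening: 0.0199
gripper_force: 30.0
```

>>> play_rows([
  [[0.3,0,0,0,0,0,0],[1,0.1,0,0,0,0,0],[2.5,0.2,0,0,0,0,0],[5,0.4,0,0,0,0,0],[8,0.6,0,0,0,0,0],[11,0.8,0,0,0,0,0],[14,1,0,0,0,0,0],[17,1.2,1,0,0,0,0],[20,1.4,3,0,0,0,0],[22.5,1.5,5.5,0,0,0,0],[24.5,1.6,8,0,0,0,0],[25.5,1.6,10.5,0,0,0,0],[26,1.6,13,0,0,0,0],[26.1,1.6,15,0,0,0,0],[26.1,1.6,16.5,0,0,0,0],[26.1,1.6,17.3,0,0,0,0],[26.1,1.6,17.5,0,0,0,0],[26.1,1.6,17.5,0,0,0,0]],
])

```text
clock: 12.67
tool_pos: [0.5452, -0.1161, 0.0265]
orientation: [180.0, -0.0, -81.0]
force: [0.7, 0.4, -1.3]
opening: 0.0198
gripper_force: 30.0
```

```bash
python3 - <<'E'
from h import *
from plant import *
o=get_obs(); print(o["clock"],o["tool_pos"],o["orientation"],o["force"])
s=snapshot("side"); np.savez("pics/side6.npz",**s)
h=cv2.cvtColor(s["frame"],cv2.COLOR_RGB2HSV)
m=cv2.inRange(h,(105,110,60),(125,255,255)); m[:150]=0;m[:,:180]=0;m[:,300:]=0
c,_=cv2.findContours(m,cv2.RETR_EXTERNAL,2); c=max(c,key=cv2.contourArea); q=cv2.approxPolyDP(c,4,True)[:,0]; print(q.tolist())
C=np.array([.5232,.1285,0]);y9=np.radians(9); X=np.array([np.cos(y9),np.sin(y9),0]);Y=np.array([-np.sin(y9),np.cos(y9),0])
for th in (75,85,95,105,112):
    a=np.radians(th); print(th,[proj(S,C+x*X+(.075-.17*np.cos(a)+.005*np.sin(a))*Y+[0,0,.06+.17*np.sin(a)+.005*np.cos(a)])[0].round(1).tolist() for x in (.08,-.08) for S in [s]])
g=cv2.inRange(h,(50,100,30),(80,255,255)); print("green",cv2.boundingRect(g))
E
```

```text
12.6667 [ 0.54524708 -0.11606     0.02653961] [ 1.79969987e+02 -6.88700262e-03 -8.09843041e+01] [ 0.74181205  0.38815414 -1.31497115]
[[180, 209], [188, 257], [241, 273], [234, 224], [217, 219], [227, 224], [223, 228], [184, 217], [185, 210]]
75 [[193.5, 195.5], [249.9, 210.1]]
85 [[186.8, 199.2], [244.2, 214.3]]
95 [[180.0, 204.9], [238.2, 220.6]]
105 [[173.3, 212.6], [232.1, 228.9]]
112 [[168.8, 219.0], [228.0, 235.9]]
green (271, 208, 16, 10)
```

The cover stands at about 100° (1.75 rad). Laying the opener down.

>>> play_rows([
  [[0,0,0.6,0,0,0,0],[0,0,1.2,0,0,0,0],[0,0,1.6,0,0,0,0],[0,0,1.9,0,0,0,0],[0,0,2.05,0,0,0,0],[0,0,2.15,0,0,0,0],[0,0,2.15,0,0,0,0],[0,0,2.15,0,0,0,0]],
])

```text
clock: 13.38
tool_pos: [0.5454, -0.1156, 0.0051]
orientation: [-180.0, -0.0, -81.0]
force: [-0.2, 0.1, 0.1]
opening: 0.0197
gripper_force: 30.0
```

>>> play_rows([
  [[0,0,0.04,0,0,0,0.25],[0,0,0.04,0,0,0,0.35],[0,0,0.04,0,0,0,0.5],[0,0,0.04,0,0,0,0.6],[0,0,0.04,0,0,0,0.6],[0,0,0.04,0,0,0,0.6],[0,0,-1,0,0,0,0.6],[0,0,-3,0,0,0,0.6],[0,0,-6,0,0,0,0.6],[0,0,-10,0,0,0,0.6],[0,0,-14,0,0,0,0.6],[0,0,-18,0,0,0,0.6],[0,0,-21,0,0,0,0.6],[0,0,-21,0,0,0,0.6]],
])

```text
clock: 14.55
tool_pos: [0.5486, -0.1161, 0.2236]
orientation: [-179.3, -0.1, -80.9]
force: [0.4, -0.5, 1.6]
opening: 0.0525
gripper_force: 0.0
```

```bash
python3 - <<'E'
from h import *
print(mv([.535,.065,.25],[180,0,-81]))
E
```

```text
(array([-18.09,  -1.55,  -2.66]), array([-0.68, -0.15,  0.08]))
```

>>> play_rows([
  [[-2,-0.2,-0.5,0,0,0,0.6],[-5,-0.5,-1,0,0,0,0.6],[-8,-0.8,-2,0,0,0,0.6],[-12,-1.2,-2.7,0,0,0,0.6],[-15,-1.5,-2.7,0,0,0,0.6],[-18,-1.5,-2.7,0,0,0,0.6],[-20,-1.5,-2.7,0,0,0,0.6],[-20,-1.5,-2.7,0,0,0,0.6],[-20,-1.5,-2.7,0,0,0,0.6],[-20,-1.5,-2.7,0,0,0,0.6]],
])

```text
clock: 15.38
tool_pos: [0.5286, 0.084, 0.2425]
orientation: [-180.0, 0.0, -80.9]
force: [0.4, -1.1, -0.6]
opening: 0.0526
gripper_force: 0.0
```

```bash
python3 - <<'E'
from h import *
from plant import *
o=get_obs(); print(o["clock"],o["tool_pos"],o["orientation"])
s=snapshot("wrist"); np.savez("pics/w7.npz",**s); print(s["origin"])
cv2.imwrite("pics/w7.png",s["frame"][:,:,::-1])
h=cv2.cvtColor(s["frame"],cv2.COLOR_RGB2HSV)
for nm,lo,hi in [("red",(0,150,60),(6,255,255)),("red2",(170,150,60),(179,255,255)),("orange",(7,150,80),(20,255,255))]:
    n,l,st,c=cv2.connectedComponentsWithStats(cv2.inRange(h,lo,hi))
    print(nm,[(st[i].tolist(),c[i].round(1).tolist()) for i in range(1,n) if st[i,4]>60])
C=np.array([.5232,.1285,0]);y9=np.radians(9); X=np.array([np.cos(y9),np.sin(y9),0]);Y=np.array([-np.sin(y9),np.cos(y9),0])
print([proj(s,C+a*X+b*Y+[0,0,.06])[0].round() for a,b in [(-.08,-.075),(.08,-.075),(.08,.075),(-.08,.075)]])
E
```

```text
15.3833 [0.52860428 0.08399314 0.24251256] [-1.79985324e+02  1.82862430e-03 -8.09479286e+01]
[0.53900903 0.00607905 0.4009357 ]
red [([262, 204, 11, 31, 285], [267.0, 219.3])]
red2 []
orange [([262, 183, 13, 16, 69], [266.3, 190.1])]
[array([341., 165.]), array([203., 164.]), array([211., 279.]), array([334., 280.])]
```

>>> play_rows([
  [[0,2,1,0,0,0,0.6],[0,4,2.5,0,0,0,0.6],[0,6,4,0,0,0,0.6],[0,6,5,0,0,0,0.6],[0,6,5,0,0,0,0.6],[0,6,5,0,0,0,0.6],[0,6,5,0,0,0,0.6]],
])

```text
clock: 16.02
tool_pos: [0.4707, 0.0747, 0.1929]
orientation: [-179.9, -0.0, -81.0]
force: [0.1, -0.1, 0.1]
opening: 0.053
gripper_force: 0.0
```

```bash
python3 - <<'E'
from h import *
from plant import *
o=get_obs(); print(o["clock"],o["tool_pos"],o["orientation"])
s=snapshot("wrist"); np.savez("pics/w8.npz",**s)
C=np.array([.5232,.1285,0]);y9=np.radians(9); X=np.array([np.cos(y9),np.sin(y9),0]);Y=np.array([-np.sin(y9),np.cos(y9),0])
A=load("w7"); c0=proj(A,C+[0,0,.03])[0].astype(int); c1=proj(s,C+[0,0,.03])[0].astype(int); print(c0,c1)
def crop(f,c,w,hh,k): 
    x,y=c[0]-w//2,c[1]-hh//2; print(x,y); return cv2.resize(f[y:y+hh,x:x+w,::-1],None,fx=k,fy=k,interpolation=cv2.INTER_CUBIC)
cv2.imwrite("pics/m8.png",np.hstack([crop(A["frame"],c0,100,150,4),crop(s["frame"],c1,100,150,4)]))
E
```

```text
16.0167 [0.4707132  0.07471973 0.19288894] [-1.79931599e+02 -4.02251381e-03 -8.10051312e+01]
[272 217] [222 231]
222 142
172 156
```

View pics/m8.png

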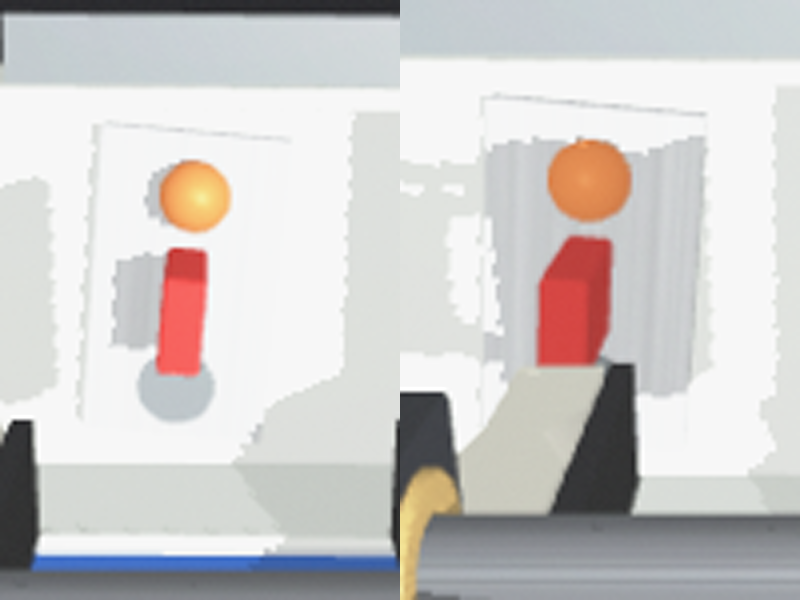

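The last picture shows the tray from two places (left panel w7, right panel w8). The red handle's top face is at left (163,279), (207,279), (199,374), (157,373) and at right (140,283), (190,283), (137,366). The ball sits in its pocket at left (195,197) and right (190,180).

```bash
python3 - <<'E'
from h import *
A,B=load("w7"),load("w8")
a=lambda u,v:np.array([222+(u-1.5)/4,142+(v-1.5)/4]); b=lambda u,v:np.array([172+(u-1.5)/4,156+(v-1.5)/4])
for n,p,q in [("front +x",(163,279),(140,283)),("front -x",(207,279),(190,283)),("back +x",(157,373),(137,366)),("back -x",(199,374),(186,367)),("ball",(195,197),(190,180)),("plate",(97,123),(82,95)),("plate2",(290,140),(306,115))]:
    print(n,*tri([A,B],[a(*p),b(*q)]))
p=onz(A,[a(163,279),a(207,279),a(199,374),a(157,373)],.054); print(p,p.mean(0))
p=onz(B,[b(140,283),b(190,283),b(186,367),b(137,366)],.054); print(p.mean(0))
print(onz(A,a(195,197),.0235),onz(B,b(190,180),.0235))
print(onz(A,[a(97,123),a(290,140),a(82,415)],.014))
E
```

```text
front +x [0.53768113 0.11550693 0.05262033] 0.6710893246459477
front -x [0.52423492 0.11310575 0.05338275] 0.6582928665199006
back +x [0.5364832  0.14569564 0.04646295] 2.0520140622342637
back -x [0.52298249 0.14454231 0.04492291] 2.02346085904594
ball [0.53162668 0.09426719 0.02274366] 0.06406149906879932
plate [0.56761397 0.07733417 0.00982335] 0.10368707933241694
plate2 [0.50219289 0.07417475 0.00342718] 0.09306723804877493
[[0.53801048 0.11424624 0.054     ]
 [0.52459413 0.11210662 0.054     ]
 [0.52220018 0.14360105 0.054     ]
 [0.53538188 0.14535945 0.054     ]] [0.53004667 0.12882834 0.054     ]
[0.52988734 0.12679794 0.054     ]
[[0.53161245 0.09417362 0.0235    ]] [[0.5315289  0.09397776 0.0235    ]]
[[0.56727299 0.07670728 0.014     ]
 [0.50321396 0.07224375 0.014     ]
 [0.5591074  0.18156213 0.014     ]]
```

```bash
python3 - <<'E'
from h import *
print(mv([.5295,.1293,.12],[180,0,-85.7]))
E
```

```text
(array([-4.45, -6.65,  7.3 ]), array([-0.07,  0.01,  4.7 ]))
```

>>> play_rows([
  [[-1.5,-2,0,0,0,2,0.6],[-3,-4.5,0,0,0,4,0.6],[-4.45,-6.65,0,0,0,4.7,0.6],[-4.45,-6.65,2,0,0,4.7,0.6],[-4.45,-6.65,5,0,0,4.7,0.6],[-4.45,-6.65,7.3,0,0,4.7,0.6],[-4.45,-6.65,7.3,0,0,4.7,0.6],[-4.45,-6.65,7.3,0,0,4.7,0.6],[-4.45,-6.65,7.3,0,0,4.7,0.6]],
])

```text
clock: 16.82
tool_pos: [0.5295, 0.1296, 0.1206]
orientation: [-179.9, 0.0, -85.7]
force: [-0.2, 0.4, 0.7]
opening: 0.0524
gripper_force: 0.0
```

```bash
python3 - <<'E'
from h import *
from plant import *
o=get_obs(); print(o["clock"],o["tool_pos"],o["orientation"],mv([.5295,.1293,.0205],[180,0,-85.7]))
s=snapshot("wrist"); np.savez("pics/w9.npz",**s)
h=cv2.cvtColor(s["frame"],cv2.COLOR_RGB2HSV)
for nm,lo,hi in [("red",(0,150,60),(6,255,255)),("orange",(7,120,80),(22,255,255))]:
    n,l,st,c=cv2.connectedComponentsWithStats(cv2.inRange(h,lo,hi))
    print(nm,[(st[i].tolist(),c[i].round(1).tolist()) for i in range(1,n) if st[i,4]>150])
print(proj(s,[[.5316,.0941,.0235],[.5295,.1293,.054],[.5306,.1133,.054]]))
E
```

```text
16.8167 [0.52951579 0.12956575 0.12057556] [-1.79900129e+02  9.56043726e-03 -8.56530484e+01] (array([ 0.03,  0.02, 10.01]), array([-0.1 ,  0.01,  0.05]))
red [([264, 193, 17, 47, 717], [272.3, 216.4])]
orange [([261, 160, 26, 26, 550], [273.6, 172.4])]
[[273.8511448  172.48312552]
 [272.96382347 222.10477211]
 [273.06219478 203.02285636]]
```

>>> play_rows([
  [[0,0,1,0,0,0,0.6],[0,0,3,0,0,0,0.6],[0,0,5,0,0,0,0.6],[0,0,7,0,0,0,0.5],[0,0,8.5,0,0,0,0.4],[0,0,9.5,0,0,0,0.35],[0,0,10,0,0,0,0.35],[0,0,10,0,0,0,0.3],[0,0,10,0,0,0,0.28],[0,0,10,0,0,0,0.26],[0,0,10,0,0,0,0.24],[0,0,10,0,0,0,0.22],[0,0,10,0,0,0,0.2],[0,0,10,0,0,0,0.18],[0,0,10,0,0,0,0.16],[0,0,10,0,0,0,0.14],[0,0,10,0,0,0,0.1],[0,0,10,0,0,0,0],[0,0,10,0,0,0,0],[0,0,10,0,0,0,0]],
])

```text
clock: 18.53
tool_pos: [0.5291, 0.1297, 0.0197]
orientation: [-179.9, 0.0, -85.6]
force: [3.4, 1.0, 5.2]
opening: 0.0139
gripper_force: 30.0
```

```bash
cat > ball.py <<'E'
from h import *
from plant import *
o=get_obs(); print(o["clock"],o["tool_pos"],o["orientation"],o["opening"],o["gripper_force"],o["force"])
s=snapshot("wrist"); np.savez("pics/wb.npz",**s)
h=cv2.cvtColor(s["frame"],cv2.COLOR_RGB2HSV); m=cv2.inRange(h,(7,120,80),(22,255,255)); m[250:]=0
n,l,st,c=cv2.connectedComponentsWithStats(m)
print([(st[i].tolist(),c[i].round(1).tolist()) for i in range(1,n) if st[i,4]>150])
# pocket expected: 36 mm along tool +x, 15.5 above... ball centre 34-18.5 below grasp point
p=o["tool_pos"]+rot(o["orientation"]).apply([.036,0,-.0188+.0155]); print("expect",p,proj(s,p))
E
python3 ball.py
```

```text
18.5333 [0.52911455 0.12967248 0.0196854 ] [-1.79900915e+02  3.51693313e-02 -8.56476544e+01] 0.013886956837600672 30.000709891319275 [3.42720448 1.01276997 5.22768485]
[([256, 182, 43, 43, 1455], [276.9, 203.4])]
expect [0.53184104 0.09377385 0.0229633 ] [[271.55112678 202.49360743]]
```

>>> play_rows([
  [[0,0,-0.1,0,0,0,0],[0,0,-0.3,0,0,0,0],[0,0,-0.6,0,0,0,0],[0,0,-1,0,0,0,0],[0,0,-1.5,0,0,0,0],[0,0,-2.1,0,0,0,0],[0,0,-2.7,0,0,0,0],[0,0,-3.2,0,0,0,0],[0,0,-3.6,0,0,0,0],[0,0,-3.9,0,0,0,0],[0,0,-4,0,0,0,0],[0,0,-4,0,0,0,0]],
])

```text
clock: 19.58
tool_pos: [0.5283, 0.1292, 0.0594]
orientation: [-180.0, 0.0, -85.7]
force: [-0.4, 0.0, -1.9]
opening: 0.0141
gripper_force: 30.0
```

```bash
python3 ball.py
```

```text
19.5833 [0.52832053 0.1292437  0.05939623] [-1.79972183e+02  1.66486868e-02 -8.56748246e+01] 0.014107715682012037 29.99909609556198 [-0.36691306  0.01281315 -1.91106191]
[([255, 182, 43, 44, 1457], [276.2, 203.7])]
expect [0.53103401 0.09334515 0.06268577] [[271.52582803 202.48103235]]
```

>>> play_rows([
  [[0,0,-0.15,0,0,0,0],[0,0,-0.4,0,0,0,0],[0,0,-0.8,0,0,0,0],[0,0,-1.3,0,0,0,0],[0,0,-1.9,0,0,0,0],[0,0,-2.6,0,0,0,0],[0,0,-3.3,0,0,0,0],[0,0,-4,0,0,0,0],[0,0,-4.7,0,0,0,0],[0,0,-5.4,0,0,0,0],[0,0,-6.1,0,0,0,0],[0,0,-6.7,0,0,0,0],[0,0,-7.1,0,0,0,0],[0,0,-7.4,0,0,0,0],[0,0,-7.6,0,0,0,0],[0,0,-7.6,0,0,0,0],[0,0,-7.6,0,0,0,0]],
])

```text
clock: 21.05
tool_pos: [0.5281, 0.1291, 0.1349]
orientation: [180.0, -0.0, -85.7]
force: [-0.6, -0.4, -1.7]
opening: 0.0139
gripper_force: 30.0
```

```bash
python3 ball.py; python3 - <<'E'
from h import *
# ball in tool frame from picture, at tool z of pocket
s=load("wb")
from plant import get_obs
o=get_obs(); b=onz(s,[276.5,203.7],o["tool_pos"][2]+.0033)[0]; d=b-o["tool_pos"]; print("ball-tcp",d)
pad=np.array([.4623,-.3135,0]); t=pad-d; print(t, mv([t[0],t[1],.136],[180,0,-85.7]))
E
```

```text
21.05 [0.52807553 0.12911405 0.1348695 ] [ 1.79981952e+02 -4.78499777e-03 -8.56806172e+01] 0.013851430063455659 29.999147951602936 [-0.55210434 -0.40223667 -1.72260976]
[([255, 182, 43, 43, 1446], [276.3, 203.6])]
expect [0.53078792 0.09321666 0.1381725 ] [[271.56381519 202.45902249]]
ball-tcp [ 1.62566831e-05 -3.53559511e-02  3.30000000e-03]
[ 0.46228374 -0.27814405 -0.0033    ] (array([40.11,  9.62, -0.11]), array([ 0.03, -0.01,  0.02]))
```

>>> play_rows([
  [[0.2,0.05,0,0,0,0,0],[0.6,0.15,0,0,0,0,0],[1.2,0.3,0,0,0,0,0],[1.95,0.45,0,0,0,0,0],[2.8,0.7,0,0,0,0,0],[3.8,0.9,0,0,0,0,0],[4.85,1.15,0,0,0,0,0],[6.05,1.45,0,0,0,0,0],[7.2,1.75,0,0,0,0,0],[8.35,2,0,0,0,0,0],[9.55,2.3,0,0,0,0,0],[10.7,2.55,0,0,0,0,0],[11.85,2.85,0,0,0,0,0],[13.05,3.15,0,0,0,0,0],[14.2,3.4,0,0,0,0,0],[15.35,3.7,0,0,0,0,0],[16.55,3.95,0,0,0,0,0],[17.7,4.25,0,0,0,0,0],[18.9,4.55,0,0,0,0,0],[20.05,4.8,0,0,0,0,0]],
])

```text
clock: 22.77
tool_pos: [0.4952, -0.0756, 0.1351]
orientation: [180.0, 0.0, -85.7]
force: [-0.1, -0.0, -2.6]
opening: 0.014
gripper_force: 30.0
```

>>> play_rows([
  [[1.15,0.3,0,0,0,0,0],[2.35,0.55,0,0,0,0,0],[3.5,0.85,0,0,0,0,0],[4.7,1.1,0,0,0,0,0],[5.85,1.4,0,0,0,0,0],[7,1.7,0,0,0,0,0],[8.2,1.95,0,0,0,0,0],[9.35,2.25,0,0,0,0,0],[10.5,2.5,0,0,0,0,0],[11.7,2.8,0,0,0,0,0],[12.85,3.1,0,0,0,0,0],[14,3.35,0,0,0,0,0],[15.2,3.65,0,0,0,0,0],[16.25,3.9,0,0,0,0,0],[17.25,4.15,0,0,0,0,0],[18.1,4.35,0,0,0,0,0],[18.85,4.5,0,0,0,0,0],[19.45,4.65,0,0,0,0,0],[19.85,4.75,0,0,0,0,0],[20.05,4.8,0,0,0,0,0]],
])

```text
clock: 24.43
tool_pos: [0.4626, -0.2784, 0.135]
orientation: [180.0, 0.0, -85.7]
force: [-0.1, -0.1, -2.0]
opening: 0.0141
gripper_force: 30.0
```

>>> play_rows([
  [[0,0,0,0,0,0,0],[0,0,0,0,0,0,0],[0,0,0,0,0,0,0],[0,0,0,0,0,0,0],[0,0,0,0,0,0,0],[0,0,0,0,0,0,0]],
])

```text
clock: 24.93
tool_pos: [0.4628, -0.2777, 0.1351]
orientation: [-180.0, -0.0, -85.7]
force: [0.9, 0.5, -1.7]
opening: 0.0138
gripper_force: 30.0
```

```bash
python3 ball.py; python3 - <<'E'
from h import *
from plant import *
o=get_obs(); w=load("wb"); print("ball",onz(w,[276.3,203.6],o["tool_pos"][2]+.0033)[0],"pad .462,-.313")
s=snapshot("side"); h=cv2.cvtColor(s["frame"],cv2.COLOR_RGB2HSV)
n,l,st,c=cv2.connectedComponentsWithStats(cv2.inRange(h,(7,150,100),(20,255,255)))
print([(st[i].tolist(),c[i].round(1).tolist()) for i in range(1,n) if st[i,4]>15])
b=onz(w,[276.3,203.6],o["tool_pos"][2]+.0033)[0]; print("expected ball side px",proj(s,b))
g=cv2.inRange(h,(50,100,30),(80,255,255)); n,l,st,c=cv2.connectedComponentsWithStats(g); print("green",[(st[i].tolist(),c[i].tolist()) for i in range(1,n) if st[i,4]>20])
y=np.radians(99); t=np.array([.5454,-.1156,.012]); d=np.array([np.cos(y),np.sin(y),0]); print(proj(s,t-.038*d))
m=cv2.inRange(h,(105,110,60),(125,255,255)); m[:150]=0;m[:,:160]=0;m[:,300:]=0
q,_=cv2.findContours(m,cv2.RETR_EXTERNAL,2); q=max(q,key=cv2.contourArea); print("cover",cv2.approxPolyDP(q,4,True)[:,0].tolist())
a=load("side0")["frame"].astype(int); dif=np.abs(s["frame"].astype(int)-a).max(2)>40
for nm,(u,v) in dict(reagent=(266,180),beaker=(232,195),cork=(200,217),stopper=(268,200),weight=(194,333),jar=(118,334),dish=(125,290),wrench=(328,183)).items(): print(nm,dif[v-8:v+8,u-8:u+8].mean().round(2),end=" ")
E
```

```text
24.9333 [ 0.46280731 -0.27769119  0.13510372] [-1.79996698e+02 -8.60688625e-05 -8.56513528e+01] 0.013831576944813191 29.99913454055786 [ 0.85550476  0.4728972  -1.69185078]
[([39, 147, 38, 56, 452], [65.3, 171.6]), ([0, 159, 29, 69, 1449], [11.5, 194.4]), ([256, 182, 43, 43, 1462], [277.1, 203.0]), ([84, 234, 36, 16, 393], [102.3, 243.1])]
expect [ 0.46553683 -0.31358756  0.13840378] [[271.56932083 202.52647666]]
ball [ 0.46290899 -0.3131769   0.13840701] pad .462,-.313
[]
expected ball side px [[329.51584347 170.68917598]]
green [([270, 207, 17, 17, 150], [278.79333333333335, 215.47333333333333])]
[[278.23720904 217.00045359]]
cover [[176, 208], [188, 257], [241, 273], [234, 224], [213, 219], [225, 222], [223, 228], [184, 217], [185, 210]]
reagent 0.0 beaker 0.0 cork 0.55 stopper 0.05 weight 0.0 jar 0.0 dish 0.0 wrench 0.57
```

```bash
python3 -c "
from plant import *
print(close_job())"
```

```text
the job is handed in; nothing more can be done
None
```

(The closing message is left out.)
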